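Set the locking speed dial of the magnetic stirrer to green

TASK

Set the magnetic stirrer to the green speed: pull the locked dial knob up, turn it while it is out until its white pointer stands at the green dot, then push it down until it drops into its slot and is fully home, and let go. The slots lie only roughly under the dots, so feel for the green one with light pressure and never force the knob, neither turning nor pressing. Leave the beaker standing on the stirrer plate where it is.

Things in the scene. Friction and masses are not known exactly. Their poses are not given: they have to be found in the camera images.
- stirrer: White magnetic stirrer fixed to the bench, 240 x 140 x 55 mm (x, y, z); the dial is on its flat top near the end facing the robot, a round white plate (112 mm across, top 67 mm above the bench) on its far half. Origin: centre of its underside, on the bench. x points from the dial end to the plate end, z up. It stands turned by up to 0.35 rad about the vertical.
- dial_centre (a point): Fixed point on the dial's vertical axis, on the stirrer's top (55 mm above the bench), at x = -70 mm, y = 0 in the stirrer's frame. The knob turns about this axis with about 0.03 N m when it is free, within 1.62 rad either side of straight along the stirrer's x axis.
- knob_grip (a point): On the knob's axis, mid bar grip: 76 mm above the bench (21 mm above the stirrer's top) when home. Black bar 40 mm long, 18 mm wide (grip across the width), 9 to 33.5 mm above the stirrer's top; round skirt 44 mm across below it. x along the bar to the pointer, z up. Pulls up 13 mm to an end stop; turns only above 8 mm. No spring: about 2 N of friction holds it at any height.
- pointer_tip (a point): End of the white pointer line on the knob's top: 20 mm from the axis along the knob's x, 89 mm above the bench when home. At the start the knob is home with the pointer along the stirrer's x axis, towards the plate and a small white mark, within 0.04 rad; that first slot gives 0.07 rad of play either side.
- lock_key: Hidden key under the knob, turning with it; 6 mm wide, 26 mm from the axis below the pointer; origin on the axis. Home, it sits 8 mm deep in a slot with 1.1 mm (0.04 rad) of play each side, no chamfer. Each slot lies 0.10 to 0.16 rad to one side of its dot; which side is unknown. Off a slot the key lands on the slot ring, 8 mm high. More than 20 N on the key breaks it.
- dot_green: Green dot, the wanted speed: a fixed disc 14 mm across, 3 mm high, on the stirrer's top, 41 mm from the dial axis. Origin: centre of its underside. The four dots lie at -1.27, -0.68, 0.68 and 1.27 rad from the stirrer's x axis about the dial (positive counter-clockwise from above); which colour has which place varies.
- dot_red: Red dot, another speed, like the green dot. Fixed.
- dot_blue: Blue dot, another speed, like the green dot. Fixed.
- dot_yellow: Yellow dot, another speed, like the green dot. Fixed.
- beaker: Empty clear glass beaker, 46 mm across and 60 mm high, loose on the stirrer's plate about 122 mm from the dial axis. Origin: centre of its underside.

How it is judged:
On the way, in this order (a step that is already met when the one before it is completed fails the run):
1. the knob has been pulled up by at least 8.5 mm (z of knob_grip in the frame of stirrer above 0.0845 m), for 0.1 s.
2. with the knob out (at least 6 mm up) its pointer has been turned to the green dot (within about 0.4 rad) (z of knob_grip in the frame of stirrer above 0.082 m and horizontal distance between pointer_tip and dot_green below 0.0245 m), for 0.05 s.
At the end, for the whole second after the job is handed in: The knob is home in the green dot's slot: within 1.5 mm of its lowest position, pointer tip within 24.5 mm of the green dot's centre in plan (about 0.4 rad); the beaker stands upright within 20 mm of where it stood, at rest (z of knob_grip in the frame of stirrer below 0.0775 m and horizontal distance between pointer_tip and dot_green below 0.0245 m and angle between beaker's own z axis and vertical below 0.15 rad and distance of beaker from where it was at the start of the episode below 0.02 m and linear speed of beaker below 0.02 m/s); the robot touches nothing.
It fails at once if the lock key is forced: more than 20 N between the key and its ring (contact force between lock_key and anything else above 20 N).
It fails at once if the beaker is tipped or pushed away (distance of beaker from where it was at the start of the episode above 0.03 m or angle between beaker's own z axis and vertical above 0.3 rad).
It also fails if it takes over 48 s, if anything falls off the work surface, if the arm or the gripper's body presses on something with over 40 N, if the wrist force passes 120 N, or if a joint passes its speed limit or range.

ROBOT

A 6-joint arm with a two-finger parallel gripper is mounted at the origin on a cart in front of the work surface, level with it; the furniture and walls round the work are solid. World frame = base frame: x ahead of the robot, y to its left, z up, the work surface at z = 0. Lengths are in m, angles in rad, forces in N, time in s.
With the tool pointing down it reaches from about 0.3 to 0.75 m from the base axis. Payload 8.5 kg.
Tool frame: the origin (TCP) lies at the very end of the fingers, on their centre line; the grasp point (between the pads) lies behind it (bot.grasp_offset is the z of the grasp point in the tool frame, in m); z points along the fingers, y is the direction in which the jaws open and shut (so a half turn about z gives the same grasp; the last joint's range is limited). The gripper opens to 85 mm and grips with 20 to 120 N. Pads are 22 mm wide; open, the fingers measure 114 mm over their backs; the gripper's body (76 mm by 85 mm) begins 54 mm behind the grasp point. The pads swing forward as they close: fully open they stand 13 mm farther back than shut.
Start: joints at [-1.498, 0.381, 1.297, -0, 1.464, -0.215], TCP at [0.156, -0.527, 0.231] pointing down, gripper open.
Joint ranges: [-3.11, 3.11], [-0.89, 2.33], [0.22, 2.48], [-1.42, 4.56], [0.17, 2.85], [-2.88, 2.88]. Speed limits (rad/s): [2.39, 2.39, 3.14, 3.14, 3.14, 3.14].

INTERFACE

Orientations are given as a unit quaternion [x, y, z, w].
In Python, from plant import bot, sensors, get_image, camera_model, order, models gives the robot as it stands. Calls block until the motion is done:
- bot.movep(position, orientation): joint-space move of the TCP to a pose.
- bot.line_to(position, v=0.15, rotation=None): straight line of the TCP; rotation=None keeps the orientation; v is the mean speed in m/s.
- bot.set_joints(angles): joint-space move.
- bot.ungrasp() and bot.gripper_close(): open the fingers fully, or close them until they stop; the grip force is fixed at half the most.
- bot.wait(seconds).
- bot.inverse_kinematics(position, orientation): joint angles nearest the present ones, or None.
- sensors.state(): the state.
- get_image(name): name is "side" or "top"; returns the picture (384x512x3 uint8, red, green, blue); there is no depth.
- camera_model(name): a dict with "K" (3x3 intrinsics, pixels), "view" (4x4, takes a point from world to camera coordinates). Camera axes: x right, y down, z forward; pixel columns grow to the right and rows downward; lengths in m; the calibration is good to about 2 mm. A picture is of the moment at which its call begins. camera_model takes no time and is no camera call.
A pose or a line that the arm cannot do raises bot.Unreachable and nothing moves.
- order.hand_in(): hands the job in, once; it reports no verdict.
Trained networks look in the newest picture that a camera, given by its name, has taken for a name from the list of things; names that differ only in an ending like _2 or _b are one class to them, and where a whole thing is asked for, a point or a joint stands for the part that bears it (a point fixed in the world has none). Each returns a list of dicts, best first, with "confidence" (0 to 1); they miss things now and then, are a little off and sometimes report something else, mostly with a low value. They report only what shows in the picture. A call takes as long as a camera call.
- models.regions_of(query, camera): "pixels" (384x512 bool, what is visible of it) and "position" ([column, row] in pixels, amid what is visible of it).
- models.landmark_of(query, camera): "position" ([column, row] in pixels: a listed point, or the origin of a listed thing).
The state is a dict: "clock": time; "joints": joint angles; "qvel": joint speeds; "tau": joint torques, N m; "tool_pos": TCP position; "orientation": TCP orientation; "ft_force": force on the tool from outside, world axes, zero at the start; "moment": the same for the moment, N m; "width": finger opening in m.
Only numpy, scipy, OpenCV 4.12 (cv2) and the standard library are available. Lean on these libraries where they do the work, as an engineer would, in place of code of your own. Each camera call takes 0.05 s, during which the arm holds its last target.

## Working session

There is one attempt and no reset: what is moved stays moved. The work goes in short steps, each a Python script; the robot and the scene stay as the last script left them, time stands still between calls to the robot, and variables do not carry over. Pictures are saved under pics/ and viewed, and the job is handed in when it is done.

```bash
mkdir -p pics; ls
cat > h.py <<'E'
import numpy as np, cv2
from plant import bot, sensors, get_image, camera_model, order, models
def ray(cam,px):
    m=camera_model(cam);K=np.array(m["K"]);V=np.array(m["view"])
    d=np.linalg.inv(K)@np.array([px[0],px[1],1.]);R=V[:3,:3];return -R.T@V[:3,3],R.T@d
def at_z(cam,px,z):
    o,d=ray(cam,px);return o+d*(z-o[2])/d[2]
def proj(cam,p):
    m=camera_model(cam);K=np.array(m["K"]);V=np.array(m["view"])
    c=V[:3,:3]@np.array(p)+V[:3,3];u=K@c;return u[:2]/u[2]
def save(cam,name,sc=1):
    im=get_image(cam);cv2.imwrite("pics/"+name,cv2.cvtColor(np.array(im),cv2.COLOR_RGB2BGR));return im
E
python3 - <<'E'
from h import *
np.set_printoptions(precision=4,suppress=True)
for c in("top","side"):
    save(c,c+"0.png")
    print(c,ray(c,(256,192)))
    for q,z in(("stirrer",0),("dial_centre",.055),("knob_grip",.076),("pointer_tip",.089),("dot_green",.055),("dot_red",.055),("dot_blue",.055),("dot_yellow",.055),("beaker",.067)):
        r=models.landmark_of(q,c)
        for k in r[:2]: print(q,np.array(k["position"]),round(k["confidence"],2),at_z(c,k["position"],z))
s=sensors.state();print(s, bot.grasp_offset)
E
```

```text
pics
top (array([0.5329, 0.2523, 0.9135]), array([ 0.0246, -0.0265, -0.9995]))
stirrer [239.7 198.7] 0.69 [0.5425 0.2594 0.    ]
dial_centre [235.3 237.4] 0.97 [0.4725 0.2667 0.055 ]
pointer_tip [232.7 227.2] 0.82 [0.4924 0.2706 0.089 ]
dot_green [217.2 230.5] 0.56 [0.4849 0.2991 0.055 ]
dot_red [258.1 233.7] 0.36 [0.479  0.2257 0.055 ]
dot_blue [235.9 228.8] 0.55 [0.4879 0.2656 0.055 ]
dot_blue [249.6 223.3] 0.51 [0.4977 0.241  0.055 ]
dot_yellow [226.4 216.5] 0.43 [0.5099 0.2827 0.055 ]
dot_yellow [237.1 201.5] 0.23 [0.5369 0.2636 0.055 ]
beaker [238.8 172.8] 0.73 [0.5879 0.2605 0.067 ]
side (array([0.1936, 0.8097, 0.5893]), array([ 0.4628, -0.6583, -0.5938]))
stirrer [267.6 228.3] 0.77 [0.5422 0.2668 0.    ]
dial_centre [293.1 222.7] 0.65 [0.4709 0.2691 0.055 ]
knob_grip [297.8 213.9] 0.85 [0.4659 0.2581 0.076 ]
knob_grip [284.9 227. ] 0.38 [0.468  0.3125 0.076 ]
pointer_tip [287.5 204.1] 0.53 [0.4959 0.2542 0.089 ]
dot_green [282.3 230. ] 0.45 [0.479 0.304 0.055]
dot_yellow [275.9 223.8] 0.36 [0.502  0.2941 0.055 ]
beaker [254.3 196.6] 0.74 [0.5933 0.249  0.067 ]
{'clock': 1.0, 'joints': array([-1.4983,  0.3806,  1.2974,  0.    ,  1.4636, -0.2153]), 'qvel': array([0.0024, 0.0002, 0.    , 0.0001, 0.0007, 0.0006]), 'tau': array([ -0.0018, -44.8341, -23.1455,  -0.0003,   0.0008,  -0.    ]), 'tool_pos': array([ 0.1561, -0.5274,  0.2313]), 'orientation': array([0.9897, 0.1434, 0.    , 0.    ]), 'ft_force': array([ 0.5006,  0.4916, -0.0551]), 'moment': array([0.0362, 0.0134, 0.0098]), 'width': 0.08533261840377546} -0.0187
```

Run:
```python
import cv2
for c,(x,y) in(("top",(180,130)),("side",(215,150))):
    im=cv2.imread(f"pics/{c}0.png")[y:y+130,x:x+130]
    cv2.imwrite(f"pics/{c}0c.png",cv2.resize(im,(598,598),interpolation=cv2.INTER_CUBIC))
```

```text
(no output)
```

View pics/top0c.png

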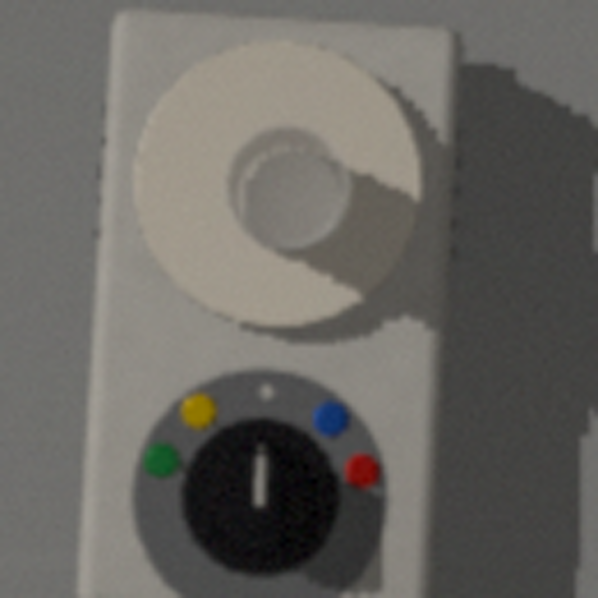

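View pics/side0c.png

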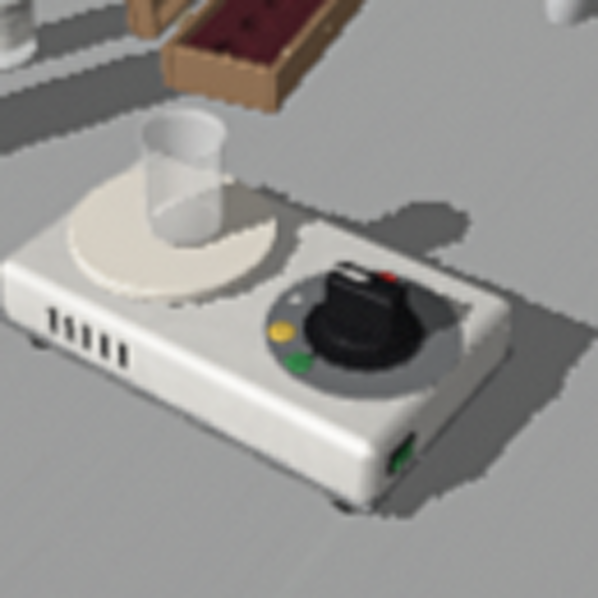

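View pics/top0.png

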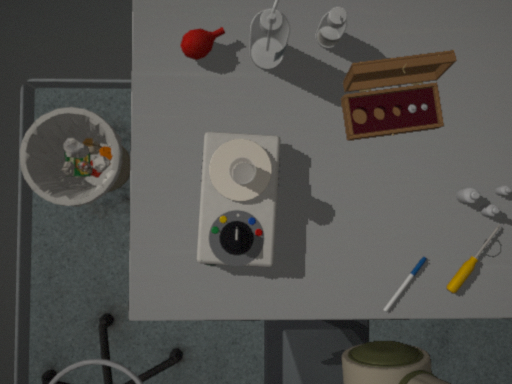

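The top view shows the dial with yellow and green dots to the left (+0.68 and +1.27), and blue and red to the right. Green is at about (215,230) and the pointer points up towards the white mark. In the side view the beaker stands on the plate. Next I'll fit the stirrer pose from the colour blobs in both cameras.

```bash
cat > fit.py <<'E'
from h import *
from scipy.optimize import least_squares
np.set_printoptions(precision=4,suppress=True)
ANG=dict(green=1.27,yellow=.68,blue=-.68,red=-1.27)
obs=[]
for c,(x0,y0,x1,y1) in(("top",(205,205,270,260)),("side",(265,195,330,245))):
    im=cv2.imread(f"pics/{c}0.png")
    hsv=cv2.cvtColor(im,cv2.COLOR_BGR2HSV).astype(int);H,S,V=hsv[...,0],hsv[...,1],hsv[...,2]
    box=np.zeros(H.shape,bool);box[y0:y1,x0:x1]=1
    for n,m in dict(green=(H>45)&(H<85),yellow=(H>18)&(H<35),blue=(H>100)&(H<125),red=(H<8)|(H>172)).items():
        m=m&box&(S>(100))&(V>60)
        k,l,st,ce=cv2.connectedComponentsWithStats(m.astype(np.uint8))
        if k<2: continue
        j=1+np.argmax(st[1:,4]); mm=l==j; w=S*mm
        yy,xx=np.nonzero(mm); ww=w[yy,xx]
        p=np.array([(xx*ww).sum(),(yy*ww).sum()])/ww.sum()
        print(c,n,st[j,4],p); 
        if st[j,4]>12 and not(c=="side" and n in("red","blue")): obs.append((c,n,p))
# white mark / plate are extra checks
def model(p,n):
    a=p[2]+ANG[n];return [p[0]+.041*np.cos(a),p[1]+.041*np.sin(a),.0575]
def fit(cams):
    o=[q for q in obs if q[0] in cams]
    f=lambda p:np.concatenate([proj(c,model(p,n))-x for c,n,x in o])
    r=least_squares(f,[.472,.267,-.06]);return r.x,r.fun
for cams in(("top",),("side",),("top","side")):
    x,res=fit(cams);print(cams,x,res)
    for c in cams:
        for nm,d,z in(("mark",.041,.055),("plate?",.12,.067),("grip",0,.076),("tip",.02,.089)):
            print(c,nm,proj(c,[x[0]+d*np.cos(x[2]),x[1]+d*np.sin(x[2]),z]))
E
python3 fit.py
python3 - <<'E'
from h import *
import numpy as np
# pointer line and mark, from crop 4.6x (top)
c=lambda u,v:(u/4.6+180-.39,v/4.6+130-.39)
a=at_z("top",c(260,452),.0885);b=at_z("top",c(260,503),.0885);print("pointer",a,b,np.arctan2(*(a-b)[1::-1]))
# plate centre: crop extents left134 right420, top 40 bottom 325
print("plate",at_z("top",c(277,183),.067))
l0=at_z("top",c(80,598),.055);l1=at_z("top",c(113,30),.055);print("left edge yaw",np.arctan2(*(l1-l0)[1::-1]))
l0=at_z("top",c(427,598),.055);l1=at_z("top",c(455,50),.055);print("right edge yaw",np.arctan2(*(l1-l0)[1::-1]))
E
```

```text
top green 42 [214.7215 229.6502]
top yellow 51 [222.8026 219.0092]
top blue 48 [251.3865 220.6389]
top red 49 [258.2379 232.0494]
side green 17 [279.5624 228.3204]
side yellow 21 [275.6625 221.5848]
side red 5 [298.8121 209.6909]
('top',) [ 0.4722  0.2652 -0.056 ] [-0.1168 -0.0049 -0.0545  0.0128  0.1034 -0.0128  0.0688  0.0044]
top mark [237.4476 214.704 ]
top plate? [239.9648 170.4815]
top grip [235.9259 238.4027]
top tip [236.4894 227.3329]
('side',) [ 0.4718  0.2663 -0.0468] [-0.0167 -0.0676  0.0172  0.0711]
side mark [278.6419 215.1246]
side plate? [252.1679 199.2106]
side grip [293.7751 214.9224]
side tip [286.5857 207.238 ]
('top', 'side') [ 0.4721  0.2653 -0.0539] [-0.1975  0.0761 -0.1573  0.0765  0.0046 -0.01   -0.006  -0.0072 -0.0004
 -0.4258  0.1059 -0.2871]
top mark [237.3364 214.7365]
top plate? [239.7589 170.5085]
top grip [235.8612 238.439 ]
top tip [236.3992 227.3683]
side mark [278.8035 214.7993]
side plate? [252.4911 198.804 ]
side grip [293.857  214.6502]
side tip [286.7082 206.9428]
pointer [0.49122648 0.26470359 0.0885    ] [0.47216028 0.26465163 0.0885    ] 0.002725245750496115
plate [0.59396217 0.25873549 0.067     ]
left edge yaw -0.052106070829016624
right edge yaw -0.05181180596690818
```

```bash
cat >> h.py <<'E'
C=np.array([.4722,.2653]);YS=-.053
def Q(y): return [np.cos(y/2),np.sin(y/2),0,0]
def st(tag=""):
    s=sensors.state();q=s["orientation"];f=s["ft_force"];m=s["moment"]
    print(tag,"t%.2f"%s["clock"],"p",np.round(s["tool_pos"],4),"yaw %.3f"%(2*np.arctan2(q[1],q[0])),"F",np.round(f,1),"M",np.round(m,2),"w%.4f"%s["width"],flush=True);return s
E
python3 - <<'E'
from h import *
print(bot.inverse_kinematics([*C,.2],Q(-.047)))
bot.movep([*C,.16],Q(-.047)); st("above")
bot.line_to([*C,.085],v=.12); st("at")
save("side","a1.png"); save("top","a1t.png")
im=cv2.imread("pics/a1.png")[150:280,215:345];cv2.imwrite("pics/a1c.png",cv2.resize(im,(598,598),interpolation=cv2.INTER_CUBIC))
E
```

```text
[ 2.93207840e-01  3.90851981e-01  1.37547895e+00 -4.44089210e-16
  1.37526172e+00  1.91100417e+00]
above t4.01 p [0.4726 0.2648 0.16  ] yaw -0.048 F [ 0.6 -0.4  0.3] M [-0.01  0.02 -0.  ] w0.0853
at t4.78 p [0.4726 0.2654 0.0856] yaw -0.047 F [0.1 0.2 0.2] M [-0.02 -0.01 -0.07] w0.0856
```

View pics/a1c.png

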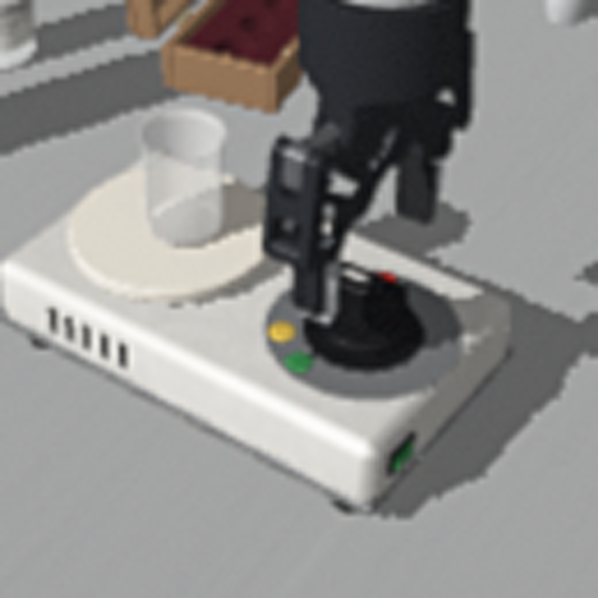

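The side view shows the fingers straddling the knob at crop (320,290) and (415,190), with the beaker undisturbed. Next I go down and close.

Run:
```python
from h import *
bot.line_to([*C,.069],v=.1); st("down")
bot.gripper_close(); st("closed"); bot.wait(.1); st()
save("side","a2.png"); 
im=cv2.imread("pics/a2.png")[150:280,215:345];cv2.imwrite("pics/a2c.png",cv2.resize(im,(598,598),interpolation=cv2.INTER_CUBIC))
```

```text
down t5.19 p [0.4721 0.2653 0.0691] yaw -0.047 F [-0.6 -0.6  0.3] M [-0.02  0.06  0.03] w0.0850
closed t5.82 p [0.4723 0.2654 0.0694] yaw -0.047 F [-0.2 -0.3  4.6] M [-0.05  0.17  0.01] w0.0168
 t5.92 p [0.4723 0.2654 0.0693] yaw -0.047 F [-2.4 -0.1  5.5] M [0.04 0.23 0.  ] w0.0170
```

View pics/a2c.png

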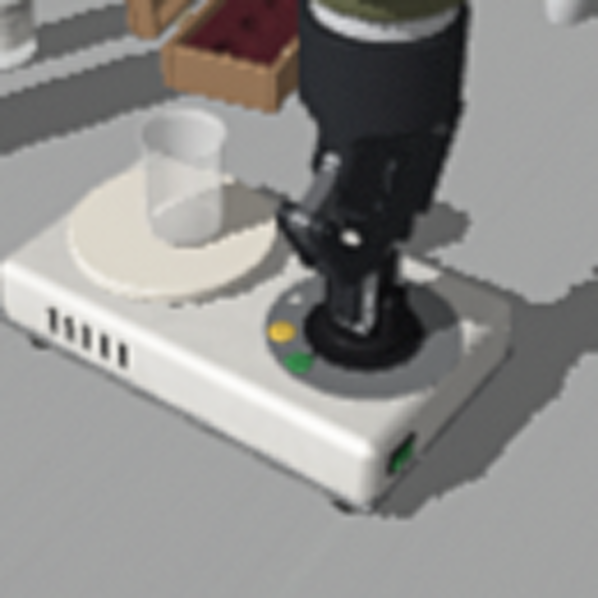

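The gripper holds the bar (side view, crop (360,300)), with a width of 17 mm and small forces. Now I pull up in steps.

Run:
```python
from h import *
for z in(.072,.075,.0785,.0800):
    bot.line_to([*C,z],v=.03); s=st("z%.4f"%z)
    if abs(s["ft_force"][2])>18: break
save("side","a3.png"); 
im=cv2.imread("pics/a3.png")[150:280,215:345];cv2.imwrite("pics/a3c.png",cv2.resize(im,(598,598),interpolation=cv2.INTER_CUBIC))
for c in ("side","top"):
    for k in models.landmark_of("knob_grip",c): print(c,k["position"],k["confidence"])
for dz in(0,.011): print([proj(c,[*C,.076+dz]) for c in("side","top")])
```

```text
z0.0720 t6.22 p [0.4722 0.2653 0.0721] yaw -0.047 F [-0.5  0.1  0.7] M [0.05 0.02 0.02] w0.0168
z0.0750 t6.47 p [0.4722 0.2653 0.0752] yaw -0.047 F [0.3 0.9 1.6] M [ 0.12  0.02 -0.03] w0.0165
z0.0785 t6.73 p [0.4723 0.2653 0.0788] yaw -0.047 F [-0.   0.3  1.8] M [ 0.19 -0.01  0.05] w0.0168
z0.0800 t6.98 p [0.4722 0.2653 0.0801] yaw -0.047 F [-0.2  1.   1.6] M [ 0.2  -0.14 -0.04] w0.0169
side [296.6, 210.3] 0.5
[array([293.83892263, 214.63827005]), array([235.86948201, 238.40742459])]
[array([294.06670024, 210.91301802]), array([235.76934459, 238.87111861])]
```

View pics/a3c.png

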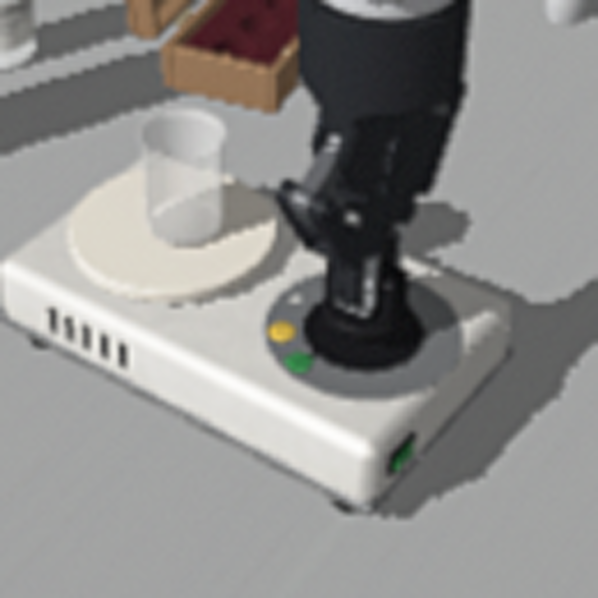

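Run:
```python
import cv2,numpy as np
o=[]
for n in("side0","a2","a3"):
    im=cv2.imread(f"pics/{n}.png")[190:240,270:320];o.append(cv2.resize(cv2.convertScaleAbs(im,alpha=2.5,beta=0),(260,500),interpolation=cv2.INTER_CUBIC) if 0 else cv2.resize(cv2.convertScaleAbs(im,alpha=2.5),(260,260),interpolation=cv2.INTER_CUBIC))
cv2.imwrite("pics/cmp.png",np.hstack(o))
```

```text
(no output)
```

View pics/cmp.png

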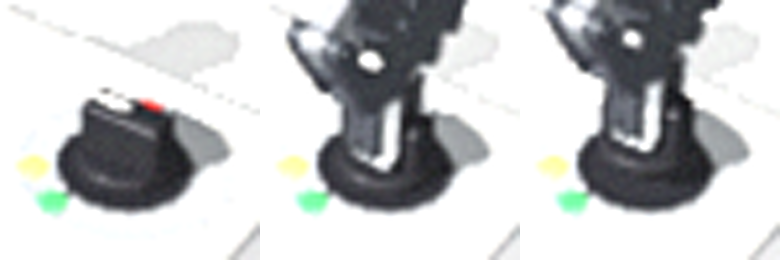

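Frame by frame, the bar has risen about 4 px with the fingers, which matches the expected 3.7 px for 11 mm. So the knob is out, and what stays in place is the base ring. Now I turn towards green.

```bash
cat >> h.py <<'E'
def turn(yaw,n=1):
    s=sensors.state();q=s["orientation"];y=2*np.arctan2(q[1],q[0]);j=np.array(s["joints"]);j0=bot.inverse_kinematics([*C,s["tool_pos"][2]],Q(y))
    for k in range(1,n+1):
        jj=np.array(j);jj[5]=j[5]-(yaw-y)*k/n; bot.set_joints(jj)
        s=st("turn")
        if abs(s["moment"][2])>.35 or np.linalg.norm(s["ft_force"])>15: print("STOP");return False
    return True
E
python3 - <<'E'
from h import *
turn(.05) and turn(.45) and turn(1.087,2)
save("side","a4.png");save("top","a4t.png") 
im=cv2.imread("pics/a4.png")[150:280,215:345];cv2.imwrite("pics/a4c.png",cv2.resize(cv2.convertScaleAbs(im,alpha=1.8),(598,598),interpolation=cv2.INTER_CUBIC))
E
```

```text
turn t7.38 p [0.4722 0.2653 0.0801] yaw 0.048 F [-0.4  1.4  0.5] M [ 0.23 -0.05  0.03] w0.0166
turn t7.85 p [0.4722 0.2653 0.0801] yaw 0.445 F [0.1 0.6 1.1] M [ 0.13 -0.12  0.04] w0.0166
turn t8.25 p [0.4723 0.2653 0.0802] yaw 0.760 F [1.4 1.2 0.2] M [ 0.05 -0.09  0.03] w0.0169
turn t8.66 p [0.4723 0.2652 0.0801] yaw 1.081 F [ 1.  -0.7  0.4] M [-0.   -0.22  0.01] w0.0165
```

View pics/a4c.png

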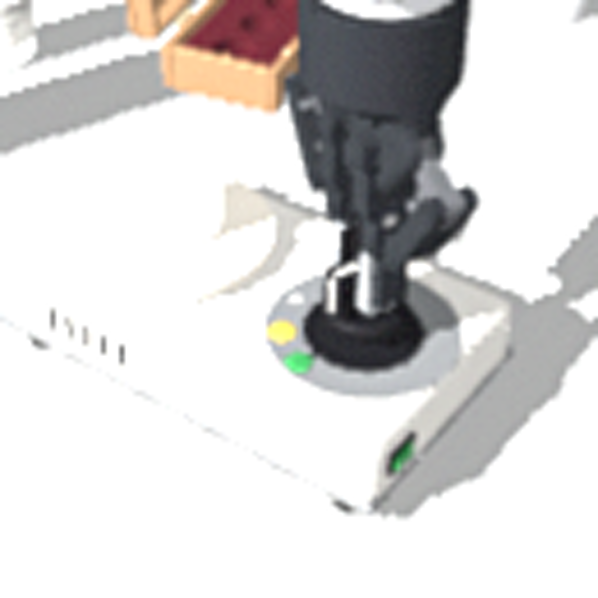

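```bash
cat >> h.py <<'E'
def fz(n=2):
    return np.mean([sensors.state()["ft_force"][2] for _ in range(n)])
def probe(top=.0801,bot_z=.0745,lim=7.,step=.0005,start=.0785):
    z=start
    bot.line_to([*C,z],v=.02)
    while z>bot_z:
        z-=step; bot.line_to([*C,z],v=.02)
        s=sensors.state();f=s["ft_force"][2];print("%.4f %.4f F%s M%.2f"%(z,s["tool_pos"][2],np.round(s["ft_force"],1),s["moment"][2]),end="; ")
        if f>lim:
            print("CONTACT t%.2f"%s["clock"],flush=True); bot.line_to([*C,top],v=.03); return False
    print("IN t%.2f"%s["clock"],flush=True); return True
E
python3 - <<'E'
from h import *
turn(1.087)
probe()
E
```

```text
turn t9.01 p [0.4723 0.2652 0.0801] yaw 1.086 F [ 0.4 -0.1  0.1] M [-0.02 -0.17 -0.07] w0.0164
0.0780 0.0780 F[ 2.  -1.8  0.4] M-0.01; 0.0775 0.0775 F[ 2.4 -1.3 -0.2] M0.03; 0.0770 0.0772 F[ 1.7 -1.8  3.7] M-0.04; 0.0765 0.0771 F[-0.2 -3.2  8.1] M0.02; CONTACT t10.26
```

Run:
```python
from h import *
for y in(1.347,1.377,1.317):
    if not turn(y): break
    if probe(start=.0778): break
st()
```

```text
turn t10.88 p [0.4723 0.2653 0.0801] yaw 1.343 F [ 2.4 -2.5  0.9] M [-0.4  -0.43  0.04] w0.0167
0.0773 0.0772 F[ 3.7 -3.  -1.8] M-0.04; 0.0768 0.0768 F[ 3.7 -3.2 -0.6] M-0.08; 0.0763 0.0764 F[ 5.3 -3.6  0.2] M-0.01; 0.0758 0.0758 F[ 3.5 -3.2  1.3] M-0.06; 0.0753 0.0753 F[ 4.5 -3.2  1. ] M-0.06; 0.0748 0.0747 F[ 3.  -3.6  1.2] M-0.00; 0.0743 0.0742 F[ 4.1 -4.4  1.3] M-0.00; IN t12.90
 t12.90 p [0.4723 0.2653 0.0742] yaw 1.347 F [ 4.1 -4.4  1.3] M [-0.58 -0.76 -0.  ] w0.0167
```

Run:
```python
from h import *
z=.0742
while z>.0675:
    z-=.0005 if z<.0712 else .001
    bot.line_to([*C,z],v=.02); s=st("%.4f"%z)
    if s["ft_force"][2]>9: break
save("side","a5.png")
im=cv2.imread("pics/a5.png")[190:240,270:320];a=cv2.imread("pics/a2.png")[190:240,270:320]
cv2.imwrite("pics/a5c.png",np.hstack([cv2.resize(cv2.convertScaleAbs(i,alpha=2.2),(390,390),interpolation=cv2.INTER_CUBIC) for i in(a,im)]))
```

```text
0.0732 t13.15 p [0.4723 0.2653 0.073 ] yaw 1.347 F [ 3.9 -3.3  0.4] M [-0.59 -0.73 -0.05] w0.0166
0.0722 t13.40 p [0.4723 0.2653 0.072 ] yaw 1.347 F [ 5.  -2.5  1.3] M [-0.54 -0.82 -0.02] w0.0163
0.0712 t13.65 p [0.4723 0.2653 0.071 ] yaw 1.347 F [ 4.2 -3.9 -0.3] M [-0.61 -0.81 -0.03] w0.0169
0.0702 t13.90 p [0.4723 0.2653 0.07  ] yaw 1.347 F [ 3.5 -3.6  0.7] M [-0.59 -0.76 -0.03] w0.0164
0.0697 t14.15 p [0.4723 0.2653 0.0695] yaw 1.347 F [ 4.8 -2.4  1. ] M [-0.62 -0.69 -0.02] w0.0164
0.0692 t14.40 p [0.4723 0.2653 0.0693] yaw 1.347 F [ 3.  -3.6  3.3] M [-0.67 -0.6   0.08] w0.0167
0.0687 t14.65 p [0.4723 0.2653 0.0693] yaw 1.347 F [ 2.5 -4.2  8.4] M [-0.74 -0.28 -0.03] w0.0163
0.0682 t14.90 p [0.4723 0.2653 0.0692] yaw 1.347 F [ 1.5 -5.6 12.2] M [-0.85 -0.14 -0.03] w0.0169
```

View pics/a5c.png

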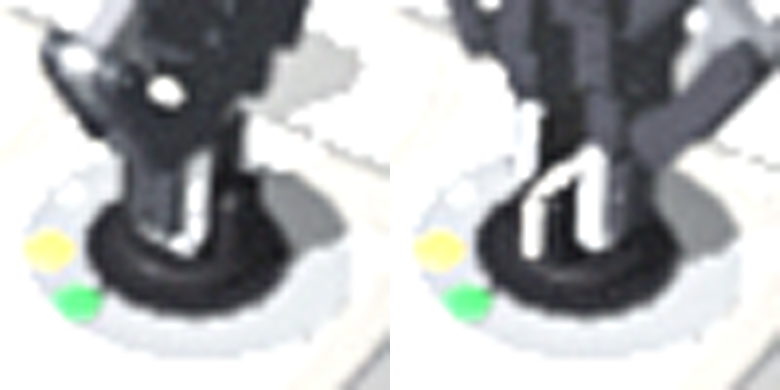

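It stops at z = 0.0693, the same as the home height at the grasp. Now I relax the press, release, and check.

Run:
```python
from h import *
bot.line_to([*C,.0690],v=.02); st("relax")
bot.ungrasp(); st("open")
bot.line_to([*C,.17],v=.15); j=np.array(sensors.state()["joints"]); j[0]-=1.1; bot.set_joints(j); st("clear")
for c in("side","top"):
    save(c,c+"9.png")
    for q,z in(("knob_grip",.076),("pointer_tip",.089),("dot_green",.0575),("beaker",.067)):
        for k in models.landmark_of(q,c)[:1]: print(c,q,k["position"],round(k["confidence"],2),at_z(c,k["position"],z))
a=YS+1.347+.053
print(proj("top",[C[0]+.02*np.cos(1.347),C[1]+.02*np.sin(1.347),.089]),proj("side",[C[0]+.02*np.cos(1.347),C[1]+.02*np.sin(1.347),.089]))
o=[]
for c,(x,y) in(("top",(195,150)),("side",(235,160))):
    im=cv2.imread(f"pics/{c}9.png")[y:y+100,x:x+100]; o.append(cv2.resize(im,(390,390),interpolation=cv2.INTER_CUBIC))
cv2.imwrite("pics/end.png",np.hstack(o))
```

```text
relax t15.20 p [0.4723 0.2653 0.0693] yaw 1.347 F [ 2.9 -4.5  5.3] M [-0.72 -0.47 -0.04] w0.0169
open t15.88 p [0.4722 0.2653 0.069 ] yaw 1.347 F [ 0.4 -0.7 -0.8] M [-0.05  0.01 -0.01] w0.0854
clear t18.73 p [ 0.4507 -0.2994  0.1692] yaw 0.248 F [-0.2 -0.5 -0.3] M [-0.02  0.07  0.03] w0.0858
side knob_grip [295.5, 215.4] 0.59 [0.46773546 0.26557137 0.076     ]
side pointer_tip [290.3, 211.8] 0.59 [0.47661495 0.27482852 0.089     ]
side dot_green [292.8, 217.3] 0.45 [0.47953676 0.25542613 0.0575    ]
side beaker [251.2, 198.2] 0.75 [0.59605472 0.25859036 0.067     ]
top knob_grip [236.4, 237.9] 0.71 [0.47308368 0.26437444 0.076     ]
top pointer_tip [224.1, 235.4] 0.93 [0.47833618 0.28536791 0.089     ]
top dot_green [213.2, 228.8] 0.59 [0.48803729 0.3061319  0.0575    ]
top beaker [234.8, 240.7] 0.64 [0.4675095  0.26731873 0.067     ]
[224.42584151 236.38846127] [288.05599405 214.19202556]
```

View pics/end.png

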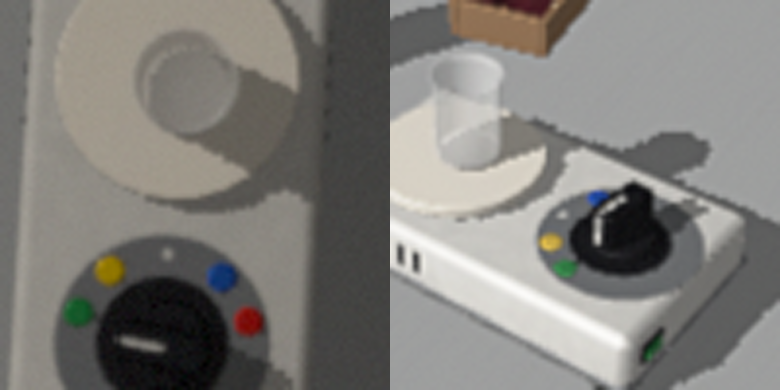

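The pointer now ends at about (224,236) in the top view, beside green and slightly past it as the slot offset predicts. In the side view the knob sits low (grip row 215.4, expected 214.6 when home), and the beaker is unmoved. I'll hand the job in.

```bash
python3 -c "
from h import *
order.hand_in(); print('ok')"
```

```text
the job is handed in; nothing more can be done
ok
```

The stirrer is set to green: the knob is home in the green slot and released, and the job was handed in at about 19 s of the 48 s allowed. Handing in reports no verdict.

**What I did**
- I pulled the knob up 11 mm and turned it to the green dot, which is at +1.27 rad.
- I felt for the slot with light pressure. The near side (dot − 0.13 rad) met the ring at 8 N, so I backed off. The far side (dot + 0.13 rad) dropped in freely.
- I pressed down to the home stop with at most about 12 N at the wrist, then let go and moved the arm clear.

**Last checks**
- **Home height:** the stop was at a tool height of 69.3 mm, the same as at the first grasp. In the side view the grip sits within 1 px of its home position.
- **Pointer:** in the top view the tip is within about 1 px of where the green slot should put it, roughly 0.13 rad past the dot and well inside the 0.4 rad limit.
- **Beaker:** it stands unmoved in both pictures.

**What disagreed**
- In the final pictures, the network put the beaker on the knob in the top view and the green dot beside the knob in the side view. I took these as false hits, because the pictures themselves show both where they should be.
- In the side view, the network placed the pointer tip about 1 cm from the top-view position. I relied on the top view, which had higher confidence (0.93 against 0.59) and matches the picture.

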